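Lock the bayonet cap of a filter pot and close its keeper

ROBOT

A 7-joint arm with a two-finger parallel gripper is mounted at the origin on a cart in front of the work surface, level with it; the furniture and walls round the work are solid. World frame = base frame: x ahead of the robot, y to its left, z up, the work surface at z = 0. Lengths are in m, angles in rad, forces in N, time in s.
With the tool pointing down it reaches from about 0.425 to 0.825 m from the base axis. Payload 3.6 kg.
Tool frame: the origin (TCP) lies midway between the tips of the shut fingers; the grasp point (between the pads) lies behind it (bot.grip_depth is the x of the grasp point in the tool frame, in m); x points along the fingers, z is the direction in which the jaws open and shut, and the axes are right-handed (so a half turn about x gives the same grasp; the last joint's range is limited). The gripper opens to 85 mm and grips with 20 to 120 N. Pads are 22 mm wide; open, the fingers measure 114 mm over their backs; the gripper's body (76 mm by 85 mm) begins 54 mm behind the grasp point. The pads swing forward as they close: fully open they stand 13 mm farther back than shut.
Start: joints at [1.079, 0.615, -0.013, 1.423, 0.008, 1.103, -0.04], TCP at [0.291, -0.581, 0.231] pointing down, gripper open.
Joint ranges: [-3.12, 3.12], [-0.3, 2.06], [-1.34, 1.32], [0.26, 2.42], [-1.36, 4.5], [0.01, 1.98], [-2.84, 2.84]. Speed limits (rad/s): [2.79, 2.79, 3.14, 3.14, 3.14, 3.14, 3.14].

INTERFACE

Orientations are given as a rotation vector (axis times angle).
In Python, from plant import bot, sensors, capture, job gives the robot as it stands. Calls block until the motion is done:
- bot.reach(position, orientation): joint-space move of the TCP to a pose.
- bot.move_linear(position, ori=None, speed=0.15, max_force=None): straight line of the TCP; ori=None keeps the orientation; speed is the mean speed in m/s. With max_force (N) it stops when the force on the tool has changed by that much, and returns True; else False.
- bot.movej(angles): joint-space move.
- bot.open_gripper() and bot.grasp(): open the fingers fully, or close them until they stop; the grip force is fixed at half the most.
- bot.wait(seconds).
- bot.ik(position, orientation): joint angles nearest the present ones, or None.
- sensors.observe(): the state.
- capture(name): name is "scene" or "top" or "wrist"; returns a dict with "frame" (384x512x3 uint8, blue, green, red), "depth" (384x512 float32, m along the optical axis (not along the pixel's ray), 0 where there is no reading), "fx", "fy", "cx", "cy" (pixels), "k1" (the pictures are not rectified: a ray, as slopes to the right and down, at radius r is drawn at 1 + k1 r^2 times it, then the intrinsics apply), "world_to_cam" (4x4, takes a point from world to camera coordinates). Camera axes: x right, y up, looking along -z (the intrinsics and any distortion apply to the point x, -y, -z); pixel columns grow to the right and rows downward; lengths in m; the calibration is good to about 2 mm. A picture is of the moment at which its call begins.
A pose or a line that the arm cannot do raises bot.PlanningError and nothing moves.
- job.close_job(): hands the job in, once; it reports no verdict.
The state is a dict: "clock": time; "joints": joint angles; "joint_velocities": joint speeds; "joint_efforts": joint torques, N m; "position": TCP position; "orientation": TCP orientation; "contact_force": force on the tool from outside, world axes, zero at the start; "ft_torque": the same for the moment, N m; "width": finger opening in m.
Only numpy, scipy, OpenCV 4.12 (cv2) and the standard library are available. Lean on these libraries where they do the work, as an engineer would, in place of code of your own. Each camera call takes 0.05 s, during which the arm holds its last target. There are 200 camera calls.

TASK

The filter pot on the bench is still open: its cap sits sprung up in the bayonet with the bar at the red dots. Push the cap down against its spring, turn it clockwise (seen from above) until the bar points at the green dots and let it spring up into its catch, then swing the yellow keeper arm in over the cap to its stop so the bar cannot turn back. Leave the other things on the bench where they are.

Things in the scene. Friction and masses are not known exactly. Their poses are not given: they have to be found in the camera images.
- pot: blue filter pot on a dark base plate (215 x 125 x 10 mm) fixed to the bench; bright collar 94 mm across, its top 85 mm above the bench. Origin on the pot's axis at bench height, z up, x through the two green dots. Two brass hose tails reach 72 mm from the axis, 45 mm up. The keeper's post stands 85 mm from the axis, 215 degrees counterclockwise (from above) of the pot's x axis
- green_dot (a point): one of two opposite green dots on the collar, 41.5 mm from the axis, on the pot's +x axis: the locked bar lies along the line through them, either way round
- red_dot (a point): one of two opposite red dots on the collar, 41.5 mm from the axis: the bar starts along their line, 75 degrees counterclockwise (from above) of the green one
- cap: loose aluminium cap: disc 72 mm across, 6 mm thick, with a bar handle across its top. Origin at the centre of the disc's top face, at the bar's foot; x along the bar, z up. Top face 105 mm above the bench as found (sprung up), 97 mm or less when pressed far enough to turn, 94 mm when bottomed, 101 mm once risen into the catch. Pressing takes about 3 N at first, 12 N at the bottom
- bar_top (a point): middle of the top of the cap's black bar (68 mm long, 10 mm wide, 22 mm high, white line along it). The cap turns only while pressed down (forced unpressed it rides up out of the slots): 75 degrees clockwise (about 4 degrees of play either way) to a hard stop; let go there it rises about 4 mm and is caught; let go halfway it is not caught
- keeper (a joint): angle of the yellow keeper arm about its upright pivot, rad: 0 fully open, 1.3 closed at its stop, where it points from the pivot to the pot's axis; grows counterclockwise from above. Stays where it is left; moved by about 1 N at its peg. Arm 60 mm long, 10 mm wide, 6 mm thick, top face 113 mm above the bench; it passes over the cap's disc, and the bar of an unlocked cap is in its way
- keeper_peg (a point): centre of the top of the black upright peg (10 mm thick, 28 mm high) on the keeper arm, 38 mm from the pivot; 141 mm above the bench
- keeper_pivot (a point): the keeper's pivot axis at the height of the arm's top face, 113 mm above the bench
- wrench: bystander: adjustable wrench, 187 mm long, lying on the left; origin under its middle
- screwdriver: bystander: red screwdriver, 201 mm long, lying on the right; origin under its middle
- tape: bystander: roll of black tape, 60 mm across, 19 mm high, behind the pot; origin under its middle
- drills: bystander: wooden drill stand, 32 x 100 mm, 98 mm high, at the back; origin under its middle
Not all that is in view belongs to the job. What is shaped like the cap but orange or pink is not meant.

How it is judged:
By the outcome, as a careful person would: the job done as asked, in the order asked, and still so for the second after the job is handed in, with the robot touching nothing.
It also fails if it takes over 42 s, if anything falls off the work surface, if the arm or the gripper's body presses on something with over 40 N, if the wrist force passes 120 N, or if a joint passes its speed limit or range.

## Working session

There is one attempt and no reset: what is moved stays moved. The work goes in short steps, each a Python script; the robot and the scene stay as the last script left them, time stands still between calls to the robot, and variables do not carry over. Pictures are saved under pics/ and viewed, about 8 in all and at most 12, crops included, and the job is handed in when it is done.

```bash
ls; mkdir -p pics
python3 - <<'E'
from plant import bot,sensors,capture
import cv2,numpy as np,pickle
d={n:capture(n) for n in("scene","top")}
pickle.dump(d,open('c0.pkl','wb'))
for n in d: cv2.imwrite(f'pics/{n}0.png',cv2.resize(d[n]['frame'],(800,600)))
s=sensors.observe();print(s['clock'],s['orientation'],s['width'],bot.grip_depth)
for n in d: print(n,d[n]['k1'],d[n]['fx'],np.linalg.inv(d[n]['world_to_cam'])[:3,3])
E
```

```text
pics
0.1 [ 0.86155121  1.39606426 -0.85958076] 0.08555527096993347 -0.0187
scene 0.03812255705946633 383.0212534175553 [0.14694392 0.52416918 0.8503342 ]
top -0.07971241854389864 448.8140782256517 [3.97748416e-01 1.22057095e-04 1.51358242e+00]
```

View pics/scene0.png

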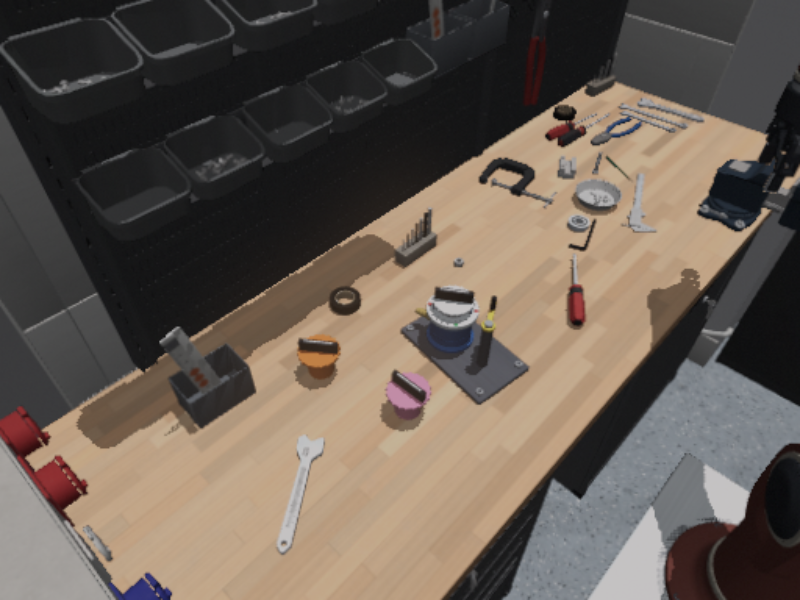

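View pics/top0.png

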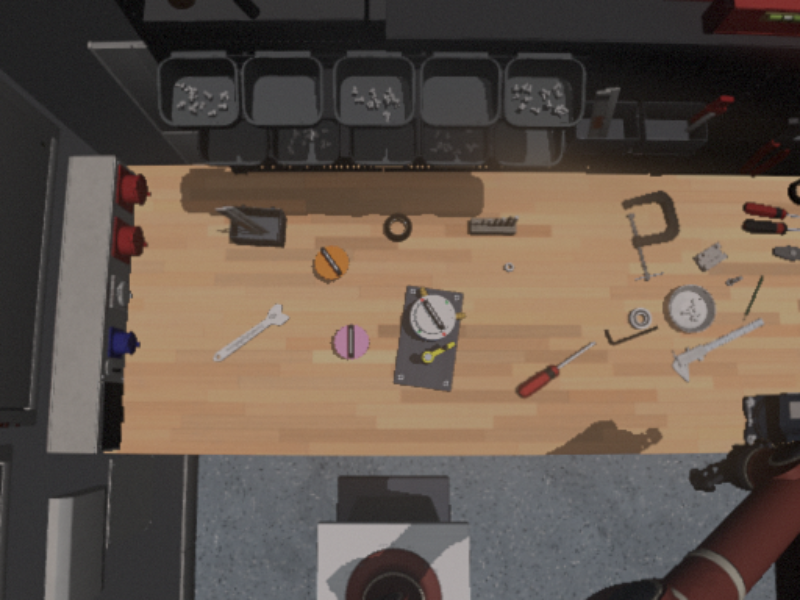

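The candidates in the top view are the orange cap at (331,264), the pink cap at (351,342), and the aluminium cap in the blue pot on the dark plate at (433,317). The last one fits the description. The yellow keeper is at about (437,352). I'll confirm with an enlarged crop and rough positions.

```bash
cat > h.py <<'E'
import numpy as np,cv2
def px2w(c,u,v,z):
    K=np.array([[c['fx'],0,c['cx']],[0,c['fy'],c['cy']],[0,0,1.]])
    p=cv2.undistortPoints(np.array([[[u,v]]],float),K,np.array([c['k1'],0,0,0.]),).ravel()
    # model: drawn = ray*(1+k1 r^2), same as OpenCV
    T=np.linalg.inv(c['world_to_cam']); d=T[:3,:3]@[p[0],-p[1],-1]; o=T[:3,3]
    return o+d*(z-o[2])/d[2]
def w2px(c,P):
    q=c['world_to_cam']@np.r_[P,1]; x,y=q[0]/-q[2],-q[1]/-q[2]; f=1+c['k1']*(x*x+y*y)
    return c['fx']*x*f+c['cx'],c['fy']*y*f+c['cy']
def crop(c,u0,v0,w,h,s,name): cv2.imwrite(name,cv2.resize(c['frame'][v0:v0+h,u0:u0+w],None,fx=s,fy=s,interpolation=cv2.INTER_CUBIC))
E
python3 - <<'E'
import pickle;from h import *
c=pickle.load(open('c0.pkl','rb'))['top']
crop(c,240,175,75,80,7.5,'pics/crop0.png')
for n,u,v,z in(('cap',433,317,.12),('peg',450,346,.141),('piv',429,356,.113)): print(n,px2w(c,u*.64,v*.64,z))
E
```

```text
cap [ 0.57098985 -0.07901175  0.12      ]
peg [ 0.51111597 -0.11076726  0.141     ]
piv [ 0.49345305 -0.07084935  0.113     ]
```

View pics/crop0.png

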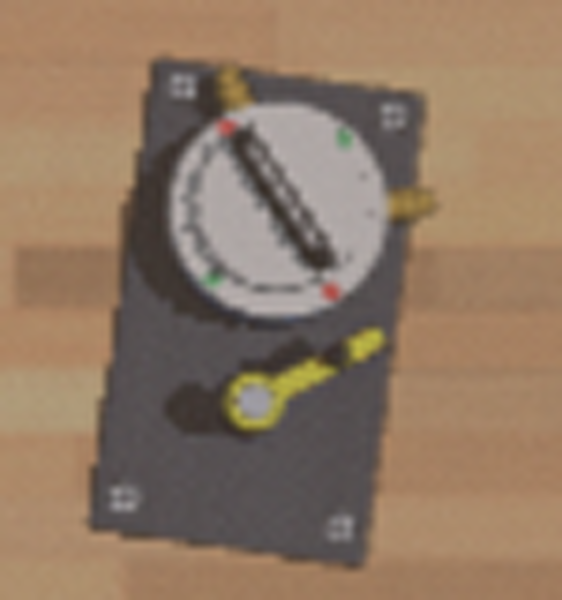

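The crop confirms the cap. Its bar lies along the red dots at (228,127) and (332,292), with green dots at (345,137) and (213,277). The keeper pivot is at (252,402) and the arm points right-up, outside the cap. Next I'll go above the pot for a close look.

```bash
cat >> h.py <<'E'
from scipy.spatial.transform import Rotation as R
def ori(deg):
    a=np.radians(deg); x=np.array([0,0,-1.]); z=np.array([np.cos(a),np.sin(a),0])
    return R.from_matrix(np.c_[x,np.cross(z,x),z]).as_rotvec()
E
python3 - <<'E'
from plant import bot,sensors,capture
from h import *
import pickle
s=sensors.observe();print(R.from_rotvec(s['orientation']).as_matrix().round(2).tolist())
for a in(122.5,-57.5,47.5,-132.5):
    q=bot.ik([.571,-.079,.1],ori(a));print(a,None if q is None else np.round(q,2))
q=bot.ik([.53,-.085,.36],ori(-57.5)); q2=bot.ik([.53,-.085,.36],ori(122.5))
use=min([x for x in(q,q2) if x is not None],key=lambda x:abs(x[6]-.65))
bot.movej(use)
c=capture('wrist');pickle.dump(c,open('c1.pkl','wb'));s=sensors.observe()
print(s['clock'],s['position'],np.round(s['joints'],2))
print(np.linalg.inv(c['world_to_cam'])[:3].round(3).tolist(),c['k1'],c['fx'])
cv2.imwrite('pics/w1.png',cv2.resize(c['frame'],(800,600),interpolation=cv2.INTER_CUBIC))
E
```

```text
[[-0.0, 0.89, 0.45], [0.0, 0.45, -0.89], [-1.0, -0.0, -0.0]]
122.5 [ 0.72  0.95 -1.15  1.76  0.97  1.12  1.37]
-57.5 [ 0.16  0.66 -0.09  1.78  0.09  0.7  -0.99]
47.5 [ 0.41  0.71 -0.5   1.77  0.46  0.78  0.5 ]
-132.5 [-0.06  0.67  0.26  1.79 -0.25  0.71 -1.98]
2.1833 [ 0.52996742 -0.08626963  0.3594925 ] [ 0.8   0.53 -1.14  1.51  0.49  1.41  1.77]
[[-0.536, -0.8, -0.269, 0.462], [0.844, -0.507, -0.171, -0.133], [0.001, -0.319, 0.948, 0.502]] -0.0368990725569026 266.86093452042803
```

View pics/w1.png

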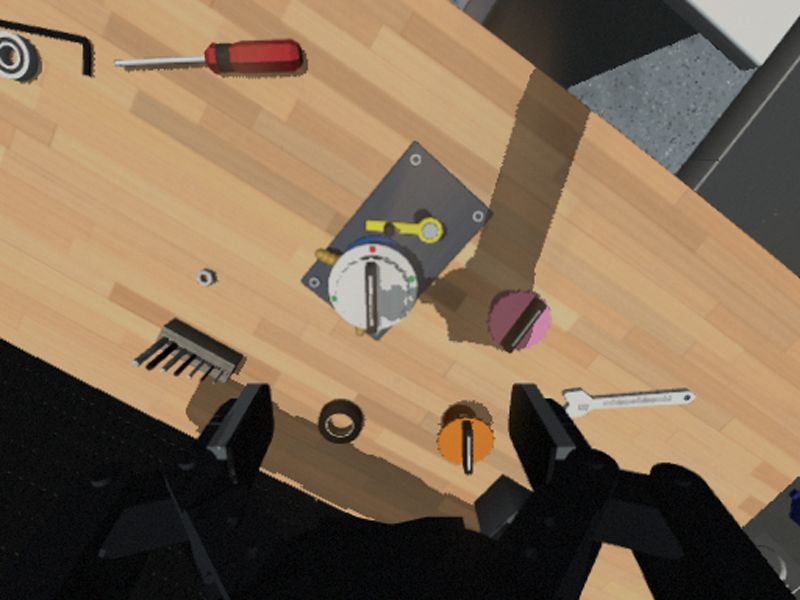

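Run:
```python
import pickle;from h import *
c=pickle.load(open('c1.pkl','rb')); t=pickle.load(open('c0.pkl','rb'))['top']
W=lambda u,v,z:px2w(c,u*.64,v*.64,z)
T=lambda u,v,z:px2w(t,240+u/7.5,175+v/7.5,z)
ang=lambda d:np.degrees(np.arctan2(d[1],d[0]))
for n,F,g1,g2,p,e,r in(('w',W,(335,298),(411,279),(431,230),(372,226),(373,249)),('t',T,(345,137),(213,277),(252,402),(383,337),(228,127))):
    a,b=F(*g1,.085),F(*g2,.085); P=F(*p,.113);E=F(*e,.113);m=(a+b)/2
    print(n,'axis',m,'greenyaw',ang(a-b),np.linalg.norm(a-b),'piv',P,'dist',np.linalg.norm((P-m)[:2]),'piv az',ang(P-m),'arm',ang(E-P),np.linalg.norm(E-P),'red',ang(F(*r,.085)-m))
```

```text
w axis [ 0.57650938 -0.08150091  0.085     ] greenyaw -43.06839983707692 0.0821999533665884 piv [ 0.49130956 -0.0689474   0.113     ] dist 0.0861196754071219 piv az 171.61823617088749 arm -61.46929788002243 0.054974831898760755 red -148.79943476732078
t axis [ 0.57635096 -0.08136989  0.085     ] greenyaw -43.342691616677676 0.08300066242885913 piv [ 0.49108609 -0.06783989  0.113     ] dist 0.08633167737893176 piv az 170.9833685959678 arm -63.74240244918937 0.0611608581885617 red 32.258487000925804
```

Both cameras agree within 1 mm: axis (0.5764,-0.0814), pot yaw about -43.4°, bar at 31.6°, and keeper at about 0.35 rad. I'll grip the bar now.

Run:
```python
from plant import bot,sensors,capture
from h import *
import pickle
A=np.array([.5764,-.0814]); o=ori(-58.4)
def st(m):
    s=sensors.observe();print(m,round(s['clock'],2),s['position'].round(4) if hasattr(s['position'],'round') else s['position'],np.round(s['contact_force'],1),np.round(s['ft_torque'],2),round(s['width'],4),np.round(s['joints'],2))
q0=[0.16,0.5,-0.09,1.5,0.09,1.0,-0.99]
bot.reach(np.r_[A,.22],o); st('above')
print(bot.move_linear(np.r_[A,.109],speed=.1,max_force=12)); st('down')
bot.grasp(); st('grasp')
```

```text
above 4.02 [ 0.5762 -0.0813  0.2195] [ 0.8  0.3 -0.4] [ 0.02 -0.02 -0.02] 0.0853 [-0.44  0.68  0.94  1.66 -0.6   1.12 -0.35]
False
down 5.28 [ 0.5769 -0.0817  0.1097] [ 0.9 -1.   0.1] [-0.02  0.02 -0.07] 0.0854 [-0.38  0.8   0.83  1.78 -0.74  0.91 -0.23]
grasp 5.96 [ 0.5764 -0.0813  0.109 ] [0.  0.4 0. ] [ 0.09  0.03 -0.03] 0.0084 [-0.38  0.8   0.83  1.78 -0.74  0.91 -0.23]
```

Run:
```python
from plant import bot,sensors,capture
from h import *
def st(m):
    s=sensors.observe();z=R.from_rotvec(s['orientation']).as_matrix()[:,2]
    print(m,round(s['clock'],2),np.round(s['position'],4),np.round(s['contact_force'],1),np.round(s['ft_torque'],2),round(s['width'],4),'yaw',round(np.degrees(np.arctan2(z[1],z[0])),1));return s
A=[.5764,-.0814]
print(bot.move_linear(np.r_[A,.0985],speed=.03,max_force=25)); s=st('press')
if s['contact_force'][2]>5:
    for d in(15,20,20,15):
        q=np.array(sensors.observe()['joints'] if d==15 and 'q' not in globals() else q); q[6]-=np.radians(d); bot.movej(q); s=st(f'rot{d}')
        if abs(s['ft_torque'][2])>1.5: break
```

```text
False
press 6.46 [ 0.5765 -0.0814  0.0995] [-2.3  1.2  7.8] [0.37 0.5  0.03] 0.0087 yaw -58.4
rot15 6.82 [ 0.5768 -0.081   0.1006] [-1.7  2.1  8.5] [0.46 0.44 0.01] 0.0086 yaw -73.4
rot20 7.24 [ 0.5768 -0.0809  0.1005] [-1.7  2.9  8.3] [ 0.47  0.45 -0.07] 0.0084 yaw -93.4
rot20 7.67 [ 0.5767 -0.0809  0.1005] [-1.5  2.3  9.2] [ 0.48  0.5  -0.07] 0.0087 yaw -113.4
rot15 8.03 [ 0.5767 -0.0809  0.1005] [-1.4  2.5  8.4] [ 0.47  0.53 -0.03] 0.0084 yaw -128.4
```

```bash
cat >> h.py <<'E'
def st(m):
    from plant import sensors
    s=sensors.observe();z=R.from_rotvec(s['orientation']).as_matrix()[:,2]
    print(m,round(s['clock'],2),np.round(s['position'],4),np.round(s['contact_force'],1),np.round(s['ft_torque'],2),round(s['width'],4),'yaw',round(np.degrees(np.arctan2(z[1],z[0])),1));return s
E
python3 - <<'E'
from plant import bot,sensors,capture
from h import *
print(bot.move_linear([.5764,-.0814,.0965],speed=.02,max_force=20)); s=st('press')
c=capture('wrist'); crop(c,130,90,256,192,3,'pics/w2.png')
E
```

```text
False
press 8.32 [ 0.5767 -0.0809  0.0979] [-2.4  3.6 10.8] [ 0.63  0.64 -0.07] 0.0086 yaw -128.4
```

View pics/w2.png

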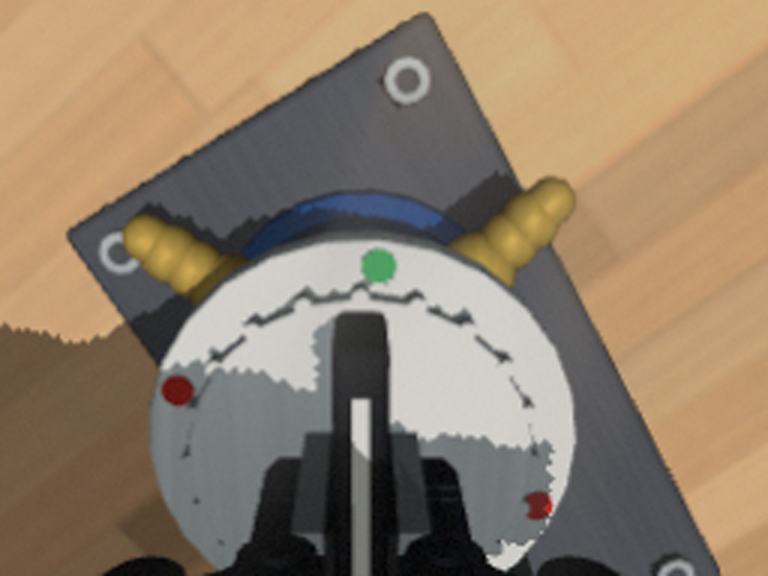

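The picture shows the cap seated flush in the collar. The bar end at (360,315) is almost at the green dot at (378,265), about 5° to go. I'll finish the turn to the stop, ease it up into the catch and release.

Run:
```python
from plant import bot,sensors,capture
from h import *
q=np.array(sensors.observe()['joints'])
t0=sensors.observe()['ft_torque'][2]
for d in(3,2,2,1):
    q[6]-=np.radians(d); bot.movej(q); s=st(f'rot{d}')
    if abs(s['ft_torque'][2]-t0)>.4: break
p=np.array([.5765,-.0812])
bot.move_linear(np.r_[p,.1035],speed=.03); st('up')
bot.open_gripper(); st('open')
bot.move_linear(np.r_[p,.20],speed=.12); st('clear')
c=capture('wrist'); 
import pickle;pickle.dump(c,open('c3.pkl','wb'))
cv2.imwrite('pics/w3.png',cv2.resize(c['frame'],(800,600),interpolation=cv2.INTER_CUBIC))
```

```text
rot3 8.62 [ 0.5767 -0.0808  0.0992] [-3.6  2.2 10.1] [ 0.4   0.76 -0.07] 0.0084 yaw -131.4
rot2 8.88 [ 0.5767 -0.0808  0.0991] [-2.1  0.9 10.8] [ 0.37  0.66 -0.01] 0.0083 yaw -133.4
rot2 9.12 [ 0.5767 -0.0808  0.0991] [-2.5  1.9  9.1] [0.39 0.69 0.1 ] 0.0084 yaw -135.4
rot1 9.38 [ 0.5766 -0.081   0.0991] [-3.2  1.7 10.3] [0.32 0.71 0.17] 0.0085 yaw -136.4
up 9.72 [ 0.5765 -0.0812  0.1044] [-2.8  1.2  8.6] [0.33 0.48 0.08] 0.0082 yaw -136.4
open 10.44 [ 0.5765 -0.0812  0.1035] [0.9 0.4 0.4] [-0.   -0.04 -0.  ] 0.0854 yaw -136.4
clear 11.39 [ 0.576  -0.0808  0.1992] [-0.2 -0.8  0. ] [ 0.04 -0.02 -0.01] 0.0855 yaw -136.4
```

View pics/w3.png

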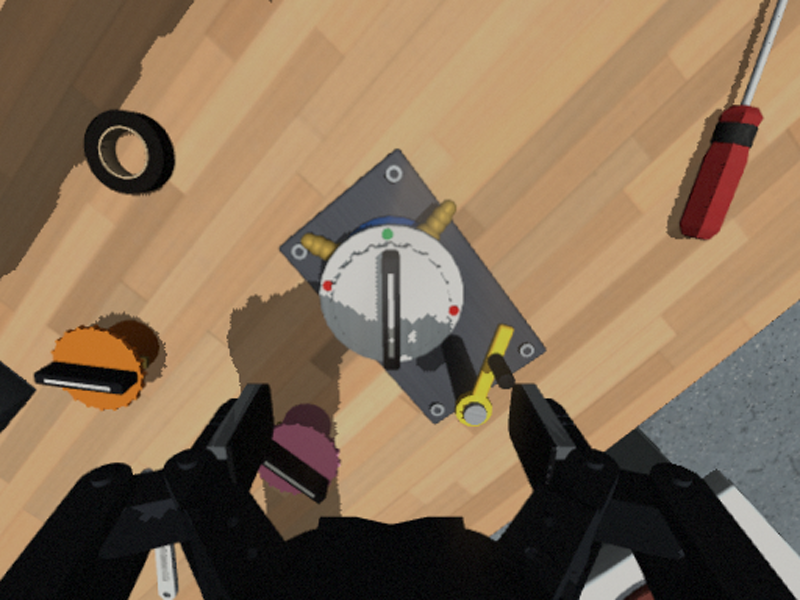

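The bar, from (390,252) to (392,368), lies along the green dot at (387,234). The keeper arm is still clear, with its pivot at (475,412) and tip at (505,330). I'll check the cap height and bar yaw from depth.

Run:
```python
import pickle;from h import *
c=pickle.load(open('c3.pkl','rb'));D=c['depth'];T=np.linalg.inv(c['world_to_cam'])
K=np.array([[c['fx'],0,c['cx']],[0,c['fy'],c['cy']],[0,0,1.]])
vv,uu=np.mgrid[0:384,0:512]
p=cv2.undistortPoints(np.c_[uu.ravel(),vv.ravel()].astype(float)[:,None],K,np.array([c['k1'],0,0,0.]))[:,0]
d=D.ravel();P=(np.c_[p[:,0]*d,-p[:,1]*d,-d]@T[:3,:3].T+T[:3,3])[d>0]
A=np.array([.5764,-.0814]);v=P[:,:2]-A;r=np.hypot(*v.T);z=P[:,2]
b=(r<.04)&(z>.113)&(z<.14);w,V=np.linalg.eigh(np.cov(v[b].T));print('bar yaw',np.degrees(np.arctan2(*V[::-1,1])),'centre',P[b].mean(0),'top',np.median(z[b]))
print('disc',np.median(z[(r<.034)&(z<.113)&(z>.09)]),'collar',np.median(z[(r>.039)&(r<.045)&(z>.07)&(z<.11)]),'plate',np.median(z[(abs(v)<[.1,.05]).all(1)&(r>.055)&(z<.03)&(z>.004)]))
pv=np.array([.4912,-.0684]);m=(np.hypot(*(P[:,:2]-pv).T)<.075)&(r>.048)
k=m&(z>.125)&(z<.155);print('peg',P[k].mean(0),k.sum())
k=m&(z>.108)&(z<.118);q=P[k][:,:2]-pv;e=q[np.hypot(*q.T)>.02].mean(0);print('arm',np.degrees(np.arctan2(e[1],e[0])),k.sum())
```

```text
bar yaw 134.16001766776756 centre [ 0.57995984 -0.08571388  0.1223198 ] top 0.12253831417696667
disc 0.10062931432773023 collar 0.08462914413107314 plate 0.009639083227470091
peg [ 0.51241265 -0.10498303  0.136194  ] 187
arm -60.05024234342576 836
```

The cap is caught: disc at 100.6 mm, bar at -45.8° (within the play), bar clear of the keeper's path. Next is the keeper: I'll push its peg with shut fingers along its arc from -61° to -8.5°.

Run:
```python
from plant import bot,sensors,capture
from h import *
pv=np.array([.4912,-.0684])
def pos(th,off,z):
    a=np.radians(th);u=np.array([np.cos(a),np.sin(a)]);t=np.array([-u[1],u[0]])
    return np.r_[pv+.038*u-off*t,z]
bot.grasp()
bot.reach(pos(-62,.030,.20),ori(-62)); st('above')
if bot.move_linear(pos(-62,.030,.120),speed=.1,max_force=6): st('HIT'); raise SystemExit
st('down')
bot.move_linear(pos(-62,.017,.120),speed=.05,max_force=6)
for th in range(-54,-11,8):
    h=bot.move_linear(pos(th,.016,.120),ori(th),speed=.05,max_force=8); st((th,h))
    if h: break
else:
    print(bot.move_linear(pos(-5,.013,.120),ori(-9),speed=.03,max_force=8)); st('end')
c=capture('wrist'); import pickle;pickle.dump(c,open('c4.pkl','wb'))
```

```text
above 13.28 [ 0.483  -0.116   0.2001] [ 0.1  0.3 -0.1] [ 0.04  0.03 -0.01] -0.0001 yaw -62.1
down 14.23 [ 0.483  -0.1163  0.1204] [ 0.3 -0.3 -0.3] [ 0.   -0.01  0.04] -0.0002 yaw -62.0
(-54, False) 14.93 [ 0.5005 -0.1086  0.12  ] [-0.7  0.5 -0.5] [-0.   -0.04 -0.01] -0.0003 yaw -54.2
(-46, False) 15.22 [ 0.506  -0.1069  0.12  ] [-0.1 -0.3  0.3] [ 0.   -0.03 -0.03] -0.0001 yaw -46.2
(-38, False) 15.52 [ 0.5112 -0.1044  0.12  ] [ 0.4 -0.6  0.2] [-0.03 -0.02 -0.05] 0.0002 yaw -38.3
(-30, False) 15.81 [ 0.516  -0.1012  0.12  ] [-0.8 -0.3 -0.2] [-0.03 -0.02 -0.  ] -0.0001 yaw -30.3
(-22, False) 16.1 [ 0.5204 -0.0974  0.12  ] [ 0.3 -0.2  1.2] [-0.02 -0.01 -0.01] -0.0001 yaw -22.3
(-14, False) 16.39 [ 0.5241 -0.093   0.12  ] [ 0.2  0.1 -0.3] [ 0.    0.01 -0.  ] 0.0 yaw -14.3
True
end 16.7 [ 0.526  -0.0892  0.1197] [ 0.8 -2.1  1.2] [-0.34 -0.02 -0.03] -0.0 yaw -9.9
```

Run:
```python
from plant import bot,sensors,capture
from h import *
import pickle
bot.move_linear([.522,-.112,.120],speed=.06); st('back')
bot.move_linear([.522,-.112,.24],speed=.12); st('up')
bot.reach([.50,-.09,.30],ori(-30)); st('look')
c=capture('wrist');pickle.dump(c,open('c5.pkl','wb'))
cv2.imwrite('pics/w5.png',cv2.resize(c['frame'],(800,600),interpolation=cv2.INTER_CUBIC))
```

```text
back 17.28 [ 0.5218 -0.1123  0.1199] [-0.1 -0.4 -0. ] [ 0.08  0.04 -0.05] 0.0002 yaw -10.0
up 18.43 [ 0.5214 -0.1118  0.2392] [0.5 0.5 1.1] [ 0.03 -0.    0.02] -0.0 yaw -10.0
look 18.88 [ 0.4998 -0.0897  0.2998] [ 0.3  0.4 -0.2] [ 0.   -0.02 -0.03] -0.0004 yaw -29.9
```

View pics/w5.png

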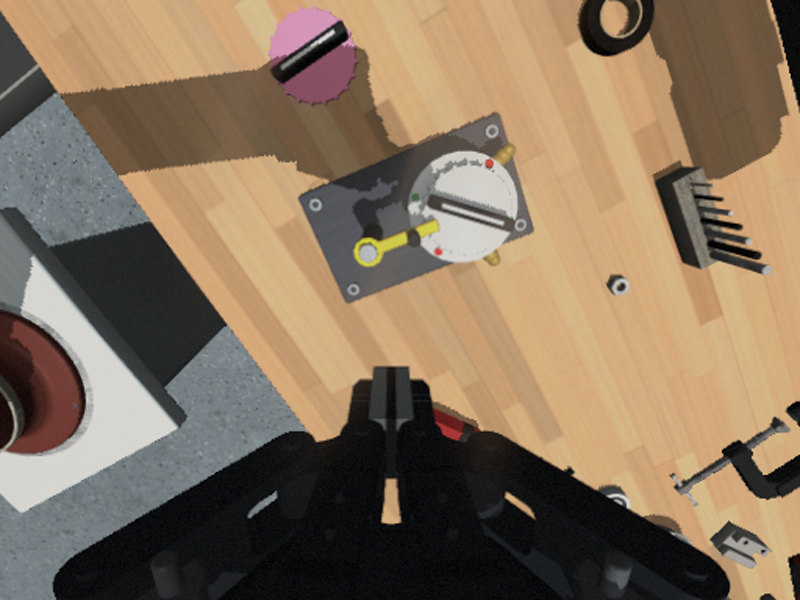

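The keeper now lies over the cap's rim, with its pivot at (368,252) and tip at (437,228). The bar runs from (430,202) to (515,225). I'll put numbers on it.

Run:
```python
import pickle;from h import *
c=pickle.load(open('c5.pkl','rb'));D=c['depth'];T=np.linalg.inv(c['world_to_cam'])
K=np.array([[c['fx'],0,c['cx']],[0,c['fy'],c['cy']],[0,0,1.]])
W=lambda u,v,z:px2w(c,u*.64,v*.64,z)
ang=lambda d:np.degrees(np.arctan2(d[1],d[0]))
P=W(368,252,.113);E=W(437,228,.113);print('pivot',P,'tip',E,'arm',ang(E-P),np.linalg.norm(E-P),'piv->axis',ang(np.r_[.5764,-.0814,0]-P))
print('bar',ang(W(514,224,.123)-W(431,203,.123)))
vv,uu=np.mgrid[0:384,0:512]
p=cv2.undistortPoints(np.c_[uu.ravel(),vv.ravel()].astype(float)[:,None],K,np.array([c['k1'],0,0,0.]))[:,0]
d=D.ravel();Q=(np.c_[p[:,0]*d,-p[:,1]*d,-d]@T[:3,:3].T+T[:3,3]);z=Q[:,2]
r=np.hypot(*(Q[:,:2]-[.5764,-.0814]).T);print('disc',np.median(z[(r<.034)&(z<.107)&(z>.09)]))
y=c['frame'].reshape(-1,3).astype(int);m=(y[:,2]>120)&(y[:,1]>110)&(y[:,0]<60)&(z>.107)&(z<.118)
q=Q[m][:,:2];s=q[np.hypot(*(q-P[:2]).T)>.02];f=cv2.fitLine(s.astype(np.float32),cv2.DIST_HUBER,0,.01,.01).ravel();print('arm fit',ang(f[:2]),f[2:],len(s))
```

```text
pivot [ 0.49235222 -0.07067575  0.113     ] tip [ 0.54922945 -0.08124452  0.113     ] arm -10.526476869120012 0.05785082691170342 piv->axis -7.271477464002159
bar -43.50885792324363
disc 0.10068979146857321
arm fit -45.36713 [ 0.5259364  -0.07081018] 1
```

The pixel estimate is 2–3° short of the stop, about its own uncertainty. Time allows a firmer second push to see whether it stops at the same place, then a better fit of the arm's line.

Run:
```python
from plant import bot,sensors,capture
from h import *
import pickle
bot.reach([.523,-.112,.2],ori(-9)); bot.move_linear([.523,-.112,.120],speed=.12,max_force=6); st('down')
print(bot.move_linear([.5268,-.080,.120],speed=.03,max_force=15)); st('end')
bot.move_linear([.522,-.112,.120],speed=.08); bot.move_linear([.522,-.112,.22],speed=.15)
bot.reach([.50,-.15,.26],ori(-50)); st('look')
c=capture('wrist');pickle.dump(c,open('c6.pkl','wb'))
T=np.linalg.inv(c['world_to_cam']);u,v=w2px(c,[.53,-.075,.113]);print(u,v)
u0=int(min(max(u-100,0),312));v0=int(min(max(v-75,0),234));print(u0,v0)
crop(c,u0,v0,200,150,4,'pics/w6.png')
```

```text
down 20.24 [ 0.5239 -0.1121  0.1211] [0.6 0.6 0.3] [-0.    0.04  0.01] 0.0001 yaw -9.0
False
end 21.47 [ 0.5257 -0.0886  0.1202] [ -2.8 -13.   -2.4] [-2.67  0.33  0.02] -0.0001 yaw -9.4
look 23.43 [ 0.4997 -0.1491  0.2589] [ 0.4 -0.3 -1.1] [0.06 0.02 0.03] 0.0005 yaw -49.8
212.1649293849399 114.75283155514418
112 39
```

View pics/w6.png

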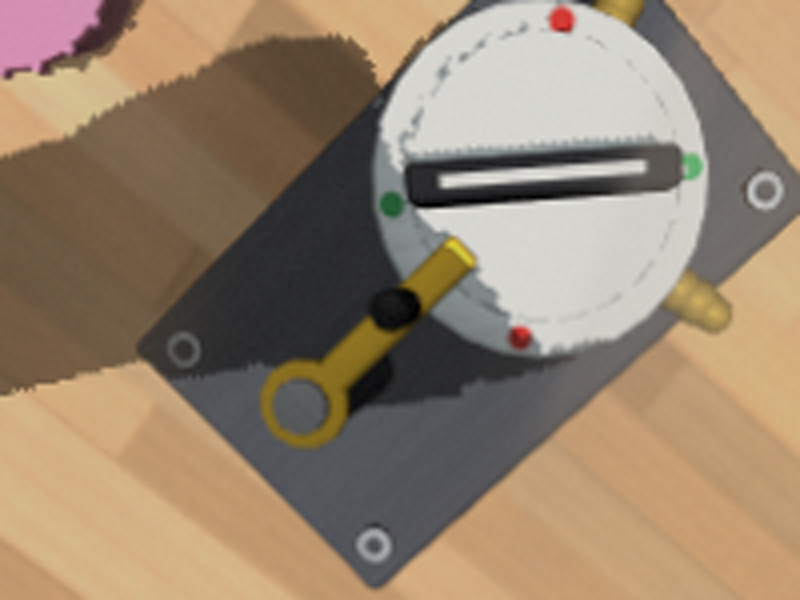

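Run:
```python
import pickle;from h import *
c=pickle.load(open('c6.pkl','rb'));W=lambda u,v,z:px2w(c,112+u/4,39+v/4,z)
ang=lambda d:np.degrees(np.arctan2(d[1],d[0]))
P=W(302,404,.113);E=W(461,252,.113);g,h=W(692,166,.085),W(391,204,.085);A=(g+h)/2
print(P,A,'arm',ang(E-P),'to axis',ang(A-P),'green',ang(g-h),'bar',ang(W(680,166,.123)-W(408,184,.123)))
```

```text
[ 0.49236085 -0.0706916   0.113     ] [ 0.57661734 -0.08294168  0.085     ] arm -8.312856494849061 to axis -8.272290448802758 green -43.07158559849148 bar -46.27979520968301
```

The arm now points at the axis (-8.3° against -8.3°), the bar is within its play of the green dots, and the robot is clear. I'm handing in.

Run:
```python
from plant import job
print(job.close_job())
```

```text
the job is handed in; nothing more can be done
None
```

The cap is locked and the keeper is closed against its stop. The job was handed in at about 23.5 s of the 42 s allowed; it reported no verdict.

**What I did:** I gripped the cap's bar, pressed it about 10 mm with roughly 10 N, and turned it about 78° clockwise. I then eased it up and let go. After that I swung the keeper in by pushing its peg with shut fingers, and backed the robot clear.

**Last checks:**
- **Cap height:** the disc's top face measured 100.7 mm after the first keeper push, against 101 mm for the catch.
- **Bar angle:** the bar lies about 3° past the green line, within the stated 4° of play.
- **Keeper:** the arm points at the pot's axis, -8.3° against -8.3°.
- **Other objects:** nothing else was touched. I did not measure the bystanders again at the end.

**Disagreement:** an earlier, coarser picture put the keeper 2–3° short of its stop. I pushed again with about 13 N; it stopped in the same place to within 1 mm, and the closer picture then gave the angle above.

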